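Bring the third cell of a photometer's cell changer into the beam and take the reading

ROBOT

A 6-joint arm with a two-finger parallel gripper is mounted at the origin on a cart in front of the work surface, level with it; the furniture and walls round the work are solid. World frame = base frame: x ahead of the robot, y to its left, z up, the work surface at z = 0. Lengths are in m, angles in rad, forces in N, time in s.
With the tool pointing down it reaches from about 0.275 to 0.725 m from the base axis. Payload 5.6 kg.
Tool frame: the origin (TCP) lies at the very end of the fingers, on their centre line; the grasp point (between the pads) lies 19 mm behind it (pinch_z is the distance from the TCP to the grasp point, in m); z points along the fingers, y is the line along which they close (so a half turn about z gives the same grasp; the last joint's range is limited). The gripper opens to 85 mm and grips with 20 to 120 N. Pads are 22 mm wide; open, the fingers measure 114 mm over their backs; the gripper's body (76 mm by 85 mm) begins 54 mm behind the grasp point. The pads swing forward as they close: fully open they stand 13 mm farther back than shut.
Start: joints at [1.499, 0.255, 0.108, 0, -1.424, -0.285], TCP at [0.192, 0.515, 0.231] pointing down, gripper open.
Joint ranges: [-2.95, 2.95], [-1.21, 1.97], [-1.09, 1.5], [-2.87, 1.71], [-2.94, -0.07], [-3.05, 3.05]. Speed limits (rad/s): [2.57, 2.57, 3.14, 3.14, 3.14, 3.14].

INTERFACE

Orientations are given as a 3x3 rotation matrix whose columns are the frame's x, y, z axes.
In Python, from plant import sense, get_image, finish_job, regions_of, pinch_z gives the robot as it stands.
- The arm moves only by the tool carry_out, never from a script. Its argument "motion" is one flat list of numbers, 7 for each row, row after row: the shift along the tool's x, y, z in parts of the range, where 1.0 means 250 mm, then the turn, a rotation vector about the tool's x, y, z in parts of the range, where 1.0 means pi/2 rad, then the finger opening in cm, from 0 to 8.54. In form: [dx, dy, dz, rx, ry, rz, gripper, dx, dy, dz, rx, ry, rz, gripper, ...]. A call has 1 to 5 rows; each row is the pose to reach, as a shift and turn from the pose commanded when the call began, along the tool's axes at that moment; what a row does not reach only later rows make up. A row lasts 1/12 s, in which the tool goes at most 41.7 mm and 7.16 degrees, less where a joint would pass 70% of its speed; a pose out of reach is approached as far as the arm can. No shift or turn number may pass 1 either way. A call with a gripper value outside its range is refused whole. The fingers move at their own pace and stop on an object; the grip force is fixed at half the most. Time passes only in rows, so rows that repeat a pose let the fingers close. It gives the time, the measured TCP pose, the force, the opening and the grip force at its end, in the units of the state.
- sense(): the state, without advancing time (a new reading comes with each control period).
- get_image(name): name is "scene" or "top" or "wrist"; returns a dict with "color" (420x560x3 uint8, red, green, blue), "intrinsics" (3x3 intrinsics, pixels), "dist_coeffs" ([k1, k2, p1, p2, k3] as OpenCV has them; the pictures are not rectified), "xyz" and "rotation" of the camera in the world. Camera axes: x right, y up, looking along -z (the intrinsics and any distortion apply to the point x, -y, -z); pixel columns grow to the right and rows downward; lengths in m; the calibration is good to about 2 mm. A picture is of the moment at which its call begins. There is no depth.
- finish_job(): hands the job in; it is judged then, once.
Trained networks look in the newest picture that a camera, given by its name, has taken for a name from the list of things; names that differ only in an ending like _2 or _b are one class to them, and where a whole thing is asked for, a point or a joint stands for the part that bears it (a point fixed in the world has none). Each returns a list of dicts, best first, with "score" (0 to 1); they miss things now and then, are a little off and sometimes report something else, mostly with a low value. They report only what shows in the picture. A call takes as long as a camera call.
- regions_of(thing, camera): "region" (420x560 bool, what is visible of it) and "box" ([centre column, centre row, width, height] in pixels, round what is visible of it).
The state is a dict: "time_s": time; "joint_pos": joint angles; "joint_velocities": joint speeds; "effort": joint torques, N m; "ee_pos": TCP position; "tool_rot": TCP orientation; "force": force on the tool from outside, world axes, zero at the start; "moment": the same for the moment, N m; "finger_gap": finger opening in m; "finger_force": force on a finger pad.
Only numpy, scipy, OpenCV 4.12 (cv2) and the standard library are available. Lean on these libraries where they do the work, as an engineer would, in place of code of your own. Each camera call takes 0.05 s, during which the arm holds its last target. There are 200 camera calls.

TASK

Read the third cell in the photometer on the bench: with a closed fingertip push the changer lever all the way left against its stop and leave it there a moment for the dark zero, then push it to the right, counting the clicks by feel, and stop when it has clicked into the third place; it must not go over towards the fourth, whose sample bleaches in the beam. Only with the third cell seated, press the read key right down and let it come up again. Push the lever gently, keep your fingers off the glass cells, lift nothing, and leave the vial, the bottle and the beaker standing where they are.

Things in the scene. Friction and masses are not known exactly. Their poses are not given: they have to be found in the camera images.
- photometer: white open-bay photometer, fixed, 130 (x) x 250 mm (y), turned by up to 0.25 rad. Origin at bench level under the middle of its width; x to its back, y to its left, z up. Front deck x -68 to -28 mm, 46 mm high; open sample bay; lamp housing x +10 to +62 mm, 92 mm high. Black detector post on the deck at y 0, x -55 to -29 mm, 22 mm wide, top at 78 mm. Free bench in front.
- cell_carriage (a joint): carriage and lever, m: 0 = at the left stop, growing to the right (photometer's -y), end 0.066. Detents: 0 (dark), 0.016 (first click), 0.032, 0.048 (third), 0.064 (fourth); ridges midway between. A push of about 4 to 7 N carries it from a detent up to the ridge, then it snaps by itself into the next detent and stays. Starts between first and third.
- lever_mid (a point): middle of the upright black paddle ending the changer lever, 66 mm above the bench: push here. Paddle 20 mm deep (x), 10 mm thick (y, the way it slides), 34 to 86 mm above the bench, its back 20 mm in front of the deck; a steel bar 12 mm wide, 51 to 56 mm up, joins it to the carriage. At the stop it is at x -98, y +88 mm of the photometer, and it moves with the carriage.
- cell1: first glass cell (12.5 x 12.5 x 45 mm), fixed upright in the carriage; origin under its base, 40 mm above the bench. It is in the beam (y = 0 of the photometer) when the carriage joint reads 0.016. Do not touch.
- cell2: second glass cell, the same, 16 mm to the left of the first. Do not touch.
- cell3: third glass cell, the same, 16 mm further left: the one to be read. Do not touch.
- cell4: fourth glass cell, the same, 16 mm further left. Do not touch.
- read_key_top (a point): middle of the top of the round black read key (22 mm across) at the right end of the front deck, in a grey collar 38 mm across. At rest 59 mm above the bench, 9 mm above the collar, 13 mm above the deck, at x -48, y -100 mm of the photometer. Press straight down.
- read_key (a joint): travel of the read key in metres: 0 up, 0.005 right down. A spring pushes it back; about 1 N to start, 4 N right down.
- vial: bystander: small vial with a blue screw cap, 27 mm across, 54 mm high, standing loose in front of the photometer to the right of the lever. Origin under its base.
- reagent: bystander: small bottle with a yellow screw cap, 31 mm across, 59 mm high, standing loose beside the right end of the photometer. Origin under its base.
- beaker: bystander: small beaker, 50 mm across, 58 mm high, standing loose beside the left end of the photometer. Origin under its base.

How it is judged:
By the outcome, as a careful person would: the job done as asked, in the order asked, and still so for the second after the job is handed in, with the robot touching nothing.
It also fails if it takes over 70 s, if anything falls off the work surface, if the arm or the gripper's body presses on something with over 40 N, if the wrist force passes 120 N, or if a joint passes its speed limit or range.

## Working session

There is one attempt and no reset: what is moved stays moved. The work goes in short steps, Python scripts to look and compute and a tool call to move; the robot and the scene stay as the last step left them, time stands still between calls to the robot, and variables do not carry over. Pictures are saved under pics/ and viewed, at most 10 in all, crops included, and the job is handed in when it is done.

Besides the shell and the picture viewer there is one more tool, called after "Request:" as name(argument=value, ...) on one line, values as JSON. carry_out: Moves the arm, as the interface text tells. Its arguments: {"type":"object","properties":{"motion":{"type":"array","items":{"type":"number"}}},"required":["motion"]}

```bash
ls; mkdir -p pics
python3 - <<'E'
from plant import *
import cv2,numpy as np
s=sense();print(s['time_s'],s['ee_pos'],s['tool_rot'],s['force'],s['finger_gap'])
ims=[]
for n in('scene','top'):
    d=get_image(n);cv2.imwrite(f'pics/{n}0.png',d['color'][:,:,::-1]);print(n,d['xyz'],d['rotation'],d['intrinsics'],d['dist_coeffs'])
    for t in('photometer','lever_mid','read_key_top','cell1','vial','reagent','beaker'):
        for r in regions_of(t,n)[:4]:print(t,round(r['score'],2),np.round(r['box']))
E
```

```text
pics
0.0 [0.19188501 0.51491075 0.23041811] [[ 9.36986549e-01 -3.49364928e-01 -5.94688673e-04]
 [-3.49365428e-01 -9.36984857e-01 -1.78226031e-03]
 [ 6.54449644e-05  1.87771760e-03 -9.99998235e-01]] [-0.03927198  0.13632079  1.71309983] 0.08583192886160528
scene [-0.12759235 -0.42342063  0.68970141] [[ 0.63906047  0.45255982 -0.6219255 ]
 [-0.76902601  0.36105609 -0.52748222]
 [-0.01416727  0.81536993  0.57876694]] [[489.39440674   0.         277.51462211]
 [  0.         489.39440674 201.91184287]
 [  0.           0.           1.        ]] [-0.01983513  0.          0.          0.          0.        ]
photometer 0.67 [274. 207. 124.  94.]
lever_mid 0.87 [257. 207.  70.  40.]
read_key_top 0.67 [273. 251.  12.  29.]
read_key_top 0.63 [299. 227.   5.  10.]
cell1 0.5 [267. 194.  13.  10.]
cell1 0.42 [257. 194.   7.  12.]
cell1 0.38 [273. 197.   3.  15.]
vial 0.7 [348. 222.  14.  32.]
vial 0.68 [275. 252.  14.  29.]
reagent 0.85 [350. 222.  14.  32.]
beaker 0.81 [215. 185.  18.  28.]
top [0.43654603 0.14750165 1.04295713] [[ 0.0221154   0.99704462 -0.07357264]
 [-0.99957113  0.02346434  0.01752113]
 [ 0.01919568  0.0731536   0.99713594]] [[515.13104637   0.         272.40032089]
 [  0.         515.13104637 217.83189349]
 [  0.           0.           1.        ]] [-0.08651668  0.          0.          0.          0.        ]
photometer 0.7 [254. 205. 135. 101.]
lever_mid 0.93 [249. 222.  54.  63.]
read_key_top 0.59 [310. 213.  13.  10.]
cell1 0.5 [257. 200.   6.   9.]
cell1 0.41 [238. 201.   9.  13.]
vial 0.67 [299. 252.   9.  19.]
reagent 0.84 [337. 169.  21.  20.]
beaker 0.57 [163. 199.  20.  23.]
```

Run:
```python
import cv2,numpy as np
a=cv2.imread('pics/scene0.png')[120:290,170:390];b=cv2.imread('pics/top0.png')[130:290,140:360]
cv2.imwrite('pics/s.png',cv2.resize(a,None,fx=3.5,fy=3.5,interpolation=2));cv2.imwrite('pics/t.png',cv2.resize(b,None,fx=3.5,fy=3.5,interpolation=2))
```

```text
(no output)
```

View pics/s.png

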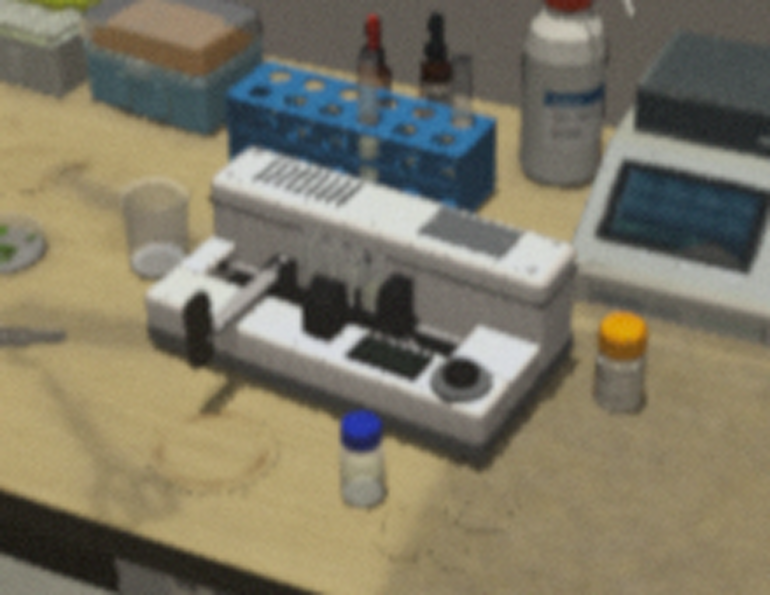

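View pics/t.png

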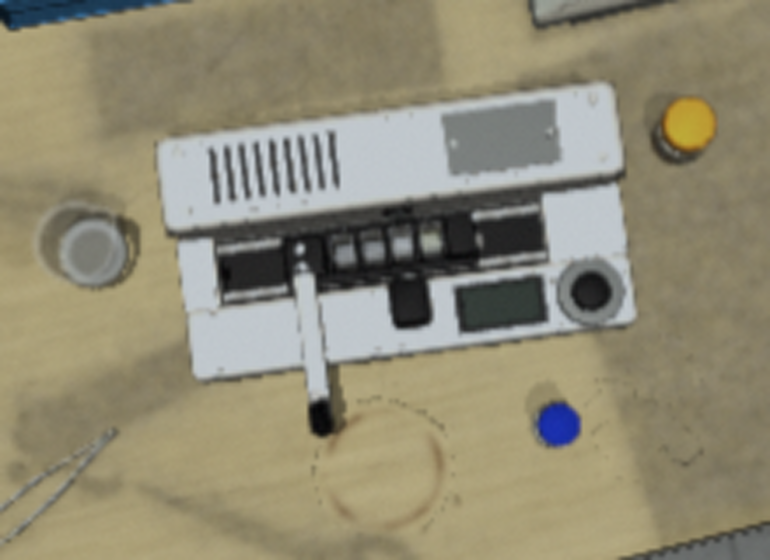

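The scene view shows the photometer with its paddle at crop (197,300), key at (463,373), and vial cap at (362,425). The top view shows the paddle at (321,417), key at (592,290), vial at (558,424), reagent at (689,125) and beaker at (92,250). Next I fit the photometer pose from corners in both views.

```bash
cat > h.py <<'E'
import numpy as np,cv2
from scipy.optimize import least_squares
C={'scene':dict(xyz=[-0.12759235,-0.42342063,0.68970141],R=[[0.63906047,0.45255982,-0.6219255],[-0.76902601,0.36105609,-0.52748222],[-0.01416727,0.81536993,0.57876694]],f=489.39440674,c=(277.51462211,201.91184287),k=-0.01983513),
'top':dict(xyz=[0.43654603,0.14750165,1.04295713],R=[[0.0221154,0.99704462,-0.07357264],[-0.99957113,0.02346434,0.01752113],[0.01919568,0.0731536,0.99713594]],f=515.13104637,c=(272.40032089,217.83189349),k=-0.08651668)}
def proj(n,P):
    c=C[n];p=(np.atleast_2d(P)-c['xyz'])@np.array(c['R'])*[1,-1,-1]
    K=np.array([[c['f'],0,c['c'][0]],[0,c['f'],c['c'][1]],[0,0,1]])
    return cv2.projectPoints(p,np.zeros(3),np.zeros(3),K,np.array([c['k'],0,0,0,0]))[0][:,0]
def tri(uv):  # {'cam':(u,v)}
    f=lambda p:np.concatenate([proj(n,p)[0]-q for n,q in uv.items()])
    r=least_squares(f,[.45,.13,.05]);return r.x,r.fun
OFF={'scene':(170,120),'top':(140,130)}
px=lambda n,u,v:np.array([(u+.5)/3.5-.5+OFF[n][0],(v+.5)/3.5-.5+OFF[n][1]])
def W(pose,P):
    x,y,a=pose[:3];c,s=np.cos(a),np.sin(a);P=np.atleast_2d(P)
    return P@np.array([[c,s,0],[-s,c,0],[0,0,1]])+[x,y,0]
E
python3 - <<'E'
from h import *
F=[('top',(157,142),(62,125,92)),('top',(611,82),(62,-125,92)),('top',(625,173),(10,-125,92)),('top',(169,234),(10,125,92)),
('top',(197,380),(-68,125,46)),('top',(635,325),(-68,-125,46)),('top',(592,290),(-48,-100,59)),
('scene',(463,373),(-48,-100,59)),('scene',(148,296),(-68,125,46)),('scene',(487,417),(-68,-125,46)),('scene',(540,352),(-28,-125,46)),('scene',(212,192),(10,125,92)),('scene',(547,296),(10,-125,92)),('scene',(577,252),(62,-125,92))]
ob=[px(n,*q) for n,q,_ in F]
def f(p):
    r=[proj(n,W(p,np.array(P)/1e3))[0]-o for (n,_,P),o in zip(F,ob)]
    return np.concatenate(r)
r=least_squares(f,[.47,.15,-.1],loss='soft_l1');print(r.x);print(np.round(f(r.x).reshape(-1,2),1).tolist())
print('key tri',tri({'top':px('top',592,290),'scene':px('scene',463,373)}),'model',W(r.x,[-.048,-.1,.059]))
T=lambda a,b:tri({'top':px('top',*a),'scene':px('scene',*b)})
p,e=T((321,405),(200,296));print('paddle top',p,e)
print('vial top',T((558,424),(362,422)));print('reagent',T((689,125),(623,328)))
for q in np.arange(.01,.05,.004):
    print(round(q,3),*[np.round((proj(n,W(r.x,[[-.098,.088-q,.086],[-.098,.088-q,.034]]))-OFF[n])*3.5).tolist() for n in('top','scene')])
E
```

```text
[0.55149454 0.16480476 0.15567593]
[[-0.7, -0.8], [2.2, -0.9], [2.1, 0.3], [-0.8, 0.4], [-0.4, 1.1], [2.2, -0.2], [1.0, 0.8], [0.4, -1.6], [-1.1, -0.7], [-0.5, -0.3], [-6.7, 7.8], [-0.9, -4.0], [0.2, -3.1], [2.2, -2.4]]
key tri (array([0.52131981, 0.06031325, 0.05283175]), array([-0.15265281,  0.1333428 ,  0.21821394, -0.02997273])) model [[0.51957979 0.05857177 0.059     ]]
paddle top [0.45274824 0.20733183 0.08242769] [-0.80481758  0.79529457  1.29471354 -0.06602039]
vial top (array([0.44726356, 0.07757513, 0.05377581]), array([-0.02985853,  0.02748192,  0.04253527, -0.00431348]))
reagent (array([0.61443126, 0.00793423, 0.0565905 ]), array([-0.04661184,  0.03757877,  0.06522596, -0.01266389]))
0.01 [[279.0, 425.0], [287.0, 426.0]] [[169.0, 286.0], [176.0, 353.0]]
0.014 [[287.0, 424.0], [294.0, 425.0]] [[174.0, 288.0], [181.0, 355.0]]
0.018 [[294.0, 423.0], [301.0, 424.0]] [[179.0, 290.0], [186.0, 357.0]]
0.022 [[302.0, 422.0], [308.0, 423.0]] [[184.0, 291.0], [191.0, 359.0]]
0.026 [[309.0, 421.0], [316.0, 422.0]] [[190.0, 293.0], [196.0, 361.0]]
0.03 [[317.0, 420.0], [323.0, 421.0]] [[195.0, 295.0], [201.0, 363.0]]
0.034 [[324.0, 419.0], [330.0, 420.0]] [[201.0, 297.0], [207.0, 365.0]]
0.038 [[332.0, 418.0], [337.0, 419.0]] [[206.0, 299.0], [212.0, 367.0]]
0.042 [[339.0, 417.0], [344.0, 418.0]] [[211.0, 301.0], [217.0, 369.0]]
0.046 [[347.0, 416.0], [351.0, 417.0]] [[217.0, 303.0], [223.0, 371.0]]
```

Run:
```python
from h import *
F=[('top',(197,380),(-68,125,46)),('top',(635,325),(-68,-125,46)),('top',(592,290),(-48,-100,59)),
('scene',(463,373),(-48,-100,59)),('scene',(148,296),(-68,125,46)),('scene',(487,417),(-68,-125,46)),('scene',(540,346),(10,-125,46))]
ob=[px(n,*q) for n,q,_ in F]
f=lambda p:np.concatenate([proj(n,W(p,np.array(P)/1e3))[0]-o for (n,_,P),o in zip(F,ob)])
r=least_squares(f,[.55,.16,.15],loss='soft_l1');print(r.x);print(np.round(f(r.x).reshape(-1,2),1).tolist())
p=r.x
print('key',W(p,[-.048,-.1,.059]),'paddle.032',W(p,[-.098,.056,.086]))
print('approach right side of paddle .032', W(p,[-.098,.056-.005-.011-.015,.2]))
c,s=np.cos(p[2]),np.sin(p[2])
for nm,w in(('vial',[.4473,.0776]),('reag',[.6144,.0079])):
    d=np.array(w)-p[:2];print(nm,c*d[0]+s*d[1],-s*d[0]+c*d[1])
from plant import sense
S=sense();R=np.array(S['tool_rot']);print((W(p,[-.098,.025,.16])[0]-S['ee_pos'])@R*100, np.degrees(np.arctan2(R[1,0],R[0,0])),np.degrees(p[2])-90)
```

```text
[0.55234557 0.16519585 0.14925637]
[[-0.9, 0.3], [1.9, -0.2], [0.7, 0.7], [0.2, -1.8], [-0.9, -1.2], [-0.7, -0.4], [1.2, -0.0]]
key [[0.51974952 0.05916992 0.059     ]] paddle.032 [[0.44710778 0.20600037 0.086     ]]
approach right side of paddle .032 [[0.45171757 0.17534503 0.2       ]]
vial -0.11690341468802701 -0.07100138450822761
reag 0.0379741703061532 -0.16477469449764023
[36.20540134 22.79117749  7.12902402] -20.443343038050912 -81.44824008115506
```

The rows are not in the units I measure in: shifts go in shares of 250 mm and turns go in shares of pi/2 rad. I convert before sending: 17.5 cm is 0.7, 14 cm is 0.56, 0.6 rad is 0.382.

Request:
carry_out(motion=[0.14,0.088,0.016,0,0,0.0764,0,0.28,0.176,0.032,0,0,0.1528,0,0.42,0.264,0.048,0,0,0.2292,0,0.56,0.352,0.064,0,0,0.3056,0,0.7,0.44,0.08,0,0,0.382,0])

```text
time_s: 1.22
ee_pos: [0.3184, 0.3495, 0.2113]
tool_rot: [[0.572, -0.82, 0.0], [-0.82, -0.572, 0.001], [-0.0, -0.001, -1.0]]
force: [1.0, 0.5, 0.5]
finger_gap: 0.0255
finger_force: 0.0
```

```bash
cat >> h.py <<'E'
P=np.array([.5523,.1652,.152])
def go(L,yaw=True):
    from plant import sense
    S=sense();R=np.array(S['tool_rot']);a=np.arctan2(R[1,0],R[0,0])
    t=W(P,L)[0];loc=((S['ee_pos']-np.array([P[0],P[1],0]))@np.array([[np.cos(P[2]),-np.sin(P[2]),0],[np.sin(P[2]),np.cos(P[2]),0],[0,0,1]]))
    from scipy.spatial.transform import Rotation as Q
    G=np.array([[np.sin(P[2]),-np.cos(P[2]),0],[-np.cos(P[2]),-np.sin(P[2]),0],[0,0,-1]]).T
    print('t',S['time_s'],'local mm',np.round(loc*1e3,1),'shift cm',np.round((t-S['ee_pos'])@R*100,2),'rot',np.round(Q.from_matrix(R.T@G).as_rotvec(),3),'F',np.round(S['force'],1),'gap',S['finger_gap'])
E
python3 -c "
from h import *
go([-.098,.025,.16])"
```

```text
t 1.2167 local mm [-203.3  217.6  211.3] shift cm [21.94 -0.95  5.13] rot [-0.001  0.     0.457] F [1.  0.5 0.5] gap 0.025521827432358996
```

Scaled: 20 cm is 0.8, -0.95 cm is -0.038, 0.457 rad is 0.2909.

Request:
carry_out(motion=[0.16,-0.008,0.02,0,0,0.0637,0,0.32,-0.016,0.04,0,0,0.1273,0,0.48,-0.024,0.08,0,0,0.191,0,0.64,-0.032,0.12,0,0,0.2546,0,0.8,-0.038,0.16,0,0,0.2909,0])

```text
time_s: 1.63
ee_pos: [0.4416, 0.1915, 0.1713]
tool_rot: [[0.152, -0.988, 0.001], [-0.988, -0.152, 0.001], [-0.001, -0.001, -1.0]]
force: [1.2, 2.2, -0.1]
finger_gap: 0.0001
finger_force: 0.0
```

```bash
python3 -c "
from h import *
from plant import *
go([-.098,.025,.12])
import cv2
d=get_image('wrist');cv2.imwrite('pics/w1.png',d['color'][:,:,::-1])
go([-.098,.025,.12])"
```

```text
t 1.6333 local mm [-105.4   42.8  171.3] shift cm [ 1.78 -0.74  5.13] rot [-0.001  0.001  0.   ] F [ 1.2  2.2 -0.1] gap 9.469012227111914e-05
t 1.6833 local mm [-104.5   37.2  169. ] shift cm [ 1.2  -0.67  4.9 ] rot [ 0.002 -0.003 -0.006] F [ 3.8 -5.  -0.6] gap -0.0002811915868902484
```

View pics/w1.png

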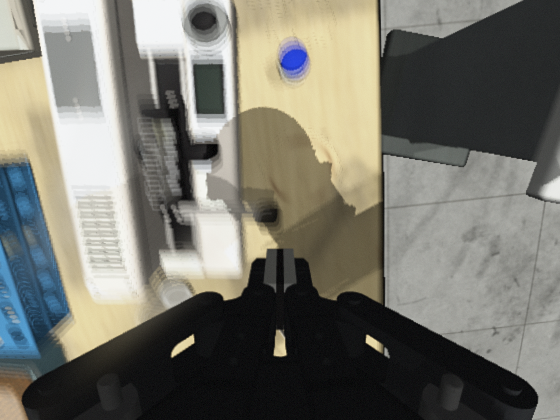

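The wrist view (slightly blurred) shows fingertips at about (280,260), paddle top at (265,212), key at (205,20) and vial cap at (293,60). I'll check the model against a settled picture.

Scaled: 1.5 cm is 0.06, 1 cm is 0.04.

Request:
carry_out(motion=[0.04,-0.028,0.06,0,0,0,0,0.04,-0.028,0.06,0,0,0,0,0.04,-0.028,0.06,0,0,0,0])

```text
time_s: 1.93
ee_pos: [0.4489, 0.1838, 0.1558]
tool_rot: [[0.155, -0.988, -0.001], [-0.988, -0.155, -0.001], [0.001, 0.001, -1.0]]
force: [-0.7, 0.3, -0.3]
finger_gap: -0.0004
finger_force: 0.0
```

Run:
```python
from h import *
from plant import *
go([-.098,.025,.12])
d=get_image('wrist');im=d['color'][:,:,::-1].copy()
def pj(X):
    p=(np.atleast_2d(X)-d['xyz'])@np.array(d['rotation'])*[1,-1,-1]
    return cv2.projectPoints(p,np.zeros(3),np.zeros(3),np.array(d['intrinsics']),np.array(d['dist_coeffs'],float))[0][:,0]
L=[[-.098+a,.088-q+b,.086] for q in(.016,.032,.048) for a,b in((.01,.005),(.01,-.005),(-.01,-.005),(-.01,.005))]
u=pj(W(P,L))
for i,c in enumerate([(0,0,255),(0,255,0),(255,0,0)]): cv2.polylines(im,[np.int32(np.round(u[4*i:4*i+4]))],True,c,1)
th=np.linspace(0,6.28,40)
cv2.polylines(im,[np.int32(pj(W(P,np.c_[-.048+.011*np.cos(th),-.1+.011*np.sin(th),.059+0*th])))],True,(0,0,255),1)
cv2.polylines(im,[np.int32(pj(W(P,[[-.068,.125,.046],[-.068,-.125,.046]])))],False,(0,0,255),1)
t=sense();cv2.circle(im,tuple(int(v) for v in pj(t['ee_pos'])[0]),3,(0,255,255),1)
cv2.imwrite('pics/w2.png',cv2.resize(im[0:290,100:390],None,fx=2,fy=2))
print(d['xyz'])
```

```text
t 1.9333 local mm [-99.4  34.  155.8] shift cm [ 0.9  -0.14  3.58] rot [ 0.001 -0.001  0.004] F [-0.7  0.3 -0.3] gap -0.00039291573847663344
[0.46113815 0.1111534  0.29739416]
```

View pics/w2.png

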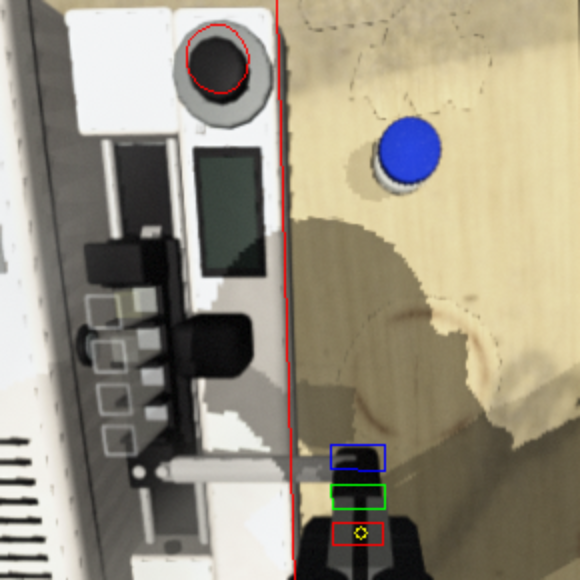

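Run:
```python
from h import *
from plant import *
d=get_image('wrist');go([-.098,.025,.12])
R=np.array(d['rotation']);K=np.array(d['intrinsics'])
print(d['xyz'],d['dist_coeffs'])
C['wrist']=dict(xyz=d['xyz'],R=R,f=K[0,0],c=(K[0,2],K[1,2]),k=d['dist_coeffs'][0])
wp=lambda u,v:np.array([(u+.5)/2-.5+100,(v+.5)/2-.5])
def ray(uv,z):
    return least_squares(lambda p:proj('wrist',[p[0],p[1],z])[0]-uv,[.45,.15]).x
loc=lambda w:W([0,0,-P[2]],[w[0]-P[0],w[1]-P[1],0])[0,:2]*1e3
print('key',ray(wp(218,70),.059),loc(ray(wp(218,70),.059)))
print('bar',[loc(ray(wp(250,v),.056)) for v in(457,468,478)])
print('post top right edge',loc(ray(wp(215,316),.078)),'left',loc(ray(wp(215,376),.078)))
print('tri3',tri({'top':px('top',592,290),'scene':px('scene',463,373),'wrist':wp(218,70)}))
print('vial',loc(ray(wp(411,150),.054)))
im=d['color'][:,:,::-1];cv2.imwrite('pics/w3.png',cv2.resize(im[205:285,150:300],None,fx=5,fy=5,interpolation=2))
```

```text
t 2.0333 local mm [-99.   35.2 156.9] shift cm [ 1.02 -0.09  3.69] rot [-0.001  0.     0.006] F [-0.5 -0.2 -0.7] gap -9.895871191990571e-05
[0.46118955 0.11183209 0.29808404] [-0.04023239  0.          0.          0.          0.        ]
key [0.52030718 0.0632585 ] [-47.05945651 -95.92193136]
bar [array([-51.3501596 ,  52.63490511]), array([-51.09935038,  57.6981617 ]), array([-50.86765654,  62.35298328])]
post top right edge [-45.42935068 -10.38574593] left [-44.01491638  12.01215961]
tri3 (array([0.52212446, 0.06151792, 0.05140356]), array([-0.8324597 , -0.23427174, -0.01508768,  0.09747488,  0.10867338,
       -0.27613436]))
vial [-117.14247945  -69.81544569]
```

View pics/w3.png

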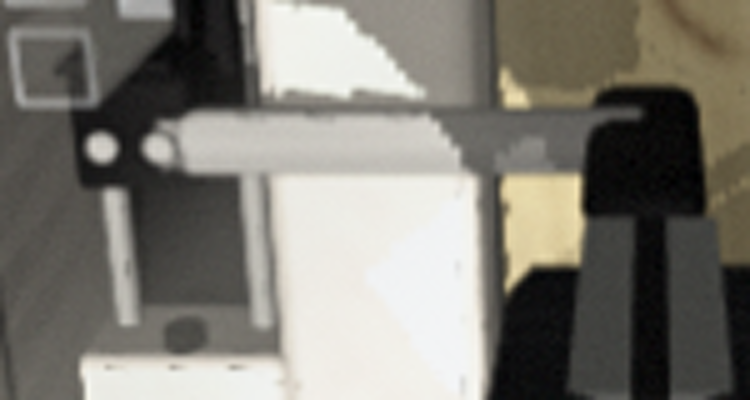

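Scaled: 9.6 cm is 0.384, 9 cm is 0.36.

Request:
carry_out(motion=[0.032,0,0.08,0,0,0,0,0.032,0,0.18,0,0,0,0,0.032,0.004,0.28,0,0,0,0,0.032,0.004,0.36,0,0,0,0,0.032,0.004,0.384,0,0,0,0])

```text
time_s: 2.45
ee_pos: [0.4475, 0.1764, 0.0582]
tool_rot: [[0.158, -0.987, -0.003], [-0.988, -0.158, -0.002], [0.001, 0.004, -1.0]]
force: [-0.5, 0.5, -0.5]
finger_gap: 0.0002
finger_force: 0.0
```

Request:
carry_out(motion=[0,0,0,0,0,0,0,0,0,0,0,0,0,0])

```text
time_s: 2.62
ee_pos: [0.45, 0.1773, 0.0615]
tool_rot: [[0.158, -0.987, 0.002], [-0.987, -0.158, 0.001], [-0.0, -0.002, -1.0]]
force: [0.1, 0.2, 1.2]
finger_gap: 0.0
finger_force: 0.0
```

```bash
python3 -c "
from h import *
go([-.1,.036,.06])"
```

```text
t 2.6167 local mm [-99.3  27.5  61.5] shift cm [-0.85  0.06  0.15] rot [-0.002  0.     0.007] F [0.1 0.2 1.2] gap 2.980786114878493e-05
```

Scaled: -1.3 cm is -0.052, -1.1 cm is -0.044.

Request:
carry_out(motion=[-0.012,0,0.004,0,0,0,0,-0.024,0,0.004,0,0,0,0,-0.036,0,0.004,0,0,0,0,-0.044,0,0.004,0,0,0,0,-0.052,0,0.004,0,0,0,0])

```text
time_s: 3.03
ee_pos: [0.4475, 0.1897, 0.0597]
tool_rot: [[0.157, -0.988, 0.001], [-0.988, -0.157, 0.0], [-0.0, -0.001, -1.0]]
force: [1.8, 0.4, 0.2]
finger_gap: -0.0002
finger_force: 0.0
```

Scaled: -0.5 cm is -0.02, -0.4 cm is -0.016.

Request:
carry_out(motion=[-0.004,0,0,0,0,0,0,-0.008,0,0,0,0,0,0,-0.012,0,0,0,0,0,0,-0.016,0,0,0,0,0,0,-0.02,0,0,0,0,0,0])

```text
time_s: 3.45
ee_pos: [0.4468, 0.1925, 0.0594]
tool_rot: [[0.157, -0.988, 0.0], [-0.988, -0.157, -0.003], [0.003, 0.0, -1.0]]
force: [3.1, -8.1, 1.7]
finger_gap: 0.0001
finger_force: 4.0
```

Request:
carry_out(motion=[-0.004,0,0,0,0,0,0,-0.008,0,0,0,0,0,0,-0.012,0,0,0,0,0,0,-0.016,0,0,0,0,0,0,-0.02,0,0,0,0,0,0])

```text
time_s: 3.87
ee_pos: [0.446, 0.1978, 0.0594]
tool_rot: [[0.156, -0.988, 0.0], [-0.988, -0.156, -0.002], [0.002, 0.0, -1.0]]
force: [-0.6, -1.0, 0.4]
finger_gap: 0.0001
finger_force: 0.8
```

Scaled: -0.5 cm is -0.02, -0.4 cm is -0.016.

Request:
carry_out(motion=[-0.004,0,0,0,0,0,0,-0.008,0,0,0,0,0,0,-0.012,0,0,0,0,0,0,-0.016,0,0,0,0,0,0,-0.02,0,0,0,0,0,0])

```text
time_s: 4.28
ee_pos: [0.4449, 0.2044, 0.0592]
tool_rot: [[0.157, -0.988, -0.0], [-0.988, -0.157, 0.0], [-0.0, 0.0, -1.0]]
force: [-0.1, 0.8, 0.5]
finger_gap: 0.0001
finger_force: 0.0
```

Scaled: -0.5 cm is -0.02, -0.4 cm is -0.016.

Request:
carry_out(motion=[-0.004,0,0,0,0,0,0,-0.008,0,0,0,0,0,0,-0.012,0,0,0,0,0,0,-0.016,0,0,0,0,0,0,-0.02,0,0,0,0,0,0])

```text
time_s: 4.7
ee_pos: [0.4444, 0.2077, 0.0593]
tool_rot: [[0.157, -0.988, -0.0], [-0.988, -0.157, -0.003], [0.003, 0.0, -1.0]]
force: [2.5, -6.9, 0.8]
finger_gap: -0.0
finger_force: 3.7
```

Request:
carry_out(motion=[-0.004,0,0,0,0,0,0,-0.008,0,0,0,0,0,0,-0.012,0,0,0,0,0,0,-0.016,0,0,0,0,0,0,-0.02,0,0,0,0,0,0])

```text
time_s: 5.12
ee_pos: [0.4437, 0.2117, 0.0593]
tool_rot: [[0.156, -0.988, -0.0], [-0.988, -0.156, -0.004], [0.004, 0.001, -1.0]]
force: [3.9, -7.9, 1.2]
finger_gap: -0.0
finger_force: 3.6
```

```bash
python3 -c "
from h import *
go([-.1,.072,.06])"
```

```text
t 5.1167 local mm [-100.3   62.4   59.3] shift cm [-0.96 -0.04 -0.08] rot [ 0.001 -0.004  0.005] F [ 3.9 -7.9  1.2] gap -4.910257052773491e-06
```

Request:
carry_out(motion=[-0.004,0,0,0,0,0,0,-0.008,0,0,0,0,0,0,-0.012,0,0,0,0,0,0,-0.016,0,0,0,0,0,0,-0.02,0,0,0,0,0,0])

```text
time_s: 5.53
ee_pos: [0.4426, 0.2194, 0.0593]
tool_rot: [[0.156, -0.988, 0.0], [-0.988, -0.156, 0.001], [-0.001, -0.0, -1.0]]
force: [0.1, 0.3, 0.6]
finger_gap: -0.0
finger_force: 0.0
```

Scaled: -0.2 cm is -0.008, -0.1 cm is -0.004.

Request:
carry_out(motion=[-0.004,0,0,0,0,0,0,-0.008,0,0,0,0,0,0,-0.008,0,0,0,0,0,0,-0.008,0,0,0,0,0,0])

```text
time_s: 5.87
ee_pos: [0.4423, 0.2209, 0.0593]
tool_rot: [[0.157, -0.988, -0.0], [-0.988, -0.157, 0.0], [-0.0, 0.0, -1.0]]
force: [-0.7, -0.6, 0.7]
finger_gap: -0.0001
finger_force: 0.0
```

Scaled: -0.1 cm is -0.004, -0.05 cm is -0.002.

Request:
carry_out(motion=[-0.002,0,0,0,0,0,0,-0.004,0,0,0,0,0,0,-0.004,0,0,0,0,0,0])

```text
time_s: 6.12
ee_pos: [0.4422, 0.2218, 0.0593]
tool_rot: [[0.156, -0.988, 0.0], [-0.988, -0.156, 0.0], [-0.0, -0.0, -1.0]]
force: [0.0, 0.7, -0.1]
finger_gap: 0.0002
finger_force: 0.0
```

Scaled: -0.1 cm is -0.004, -0.05 cm is -0.002.

Request:
carry_out(motion=[-0.002,0,0,0,0,0,0,-0.004,0,0,0,0,0,0,-0.004,0,0,0,0,0,0])

```text
time_s: 6.37
ee_pos: [0.442, 0.2226, 0.0593]
tool_rot: [[0.156, -0.988, -0.0], [-0.988, -0.156, -0.0], [0.0, 0.0, -1.0]]
force: [0.8, -1.8, -0.1]
finger_gap: 0.0002
finger_force: 0.3
```

Scaled: -0.1 cm is -0.004, -0.05 cm is -0.002.

Request:
carry_out(motion=[-0.002,0,0,0,0,0,0,-0.004,0,0,0,0,0,0,-0.004,0,0,0,0,0,0])

```text
time_s: 6.62
ee_pos: [0.442, 0.2227, 0.0593]
tool_rot: [[0.156, -0.988, -0.0], [-0.988, -0.156, -0.002], [0.002, 0.0, -1.0]]
force: [2.4, -4.7, 1.0]
finger_gap: -0.0001
finger_force: 2.6
```

Scaled: -0.05 cm is -0.002.

Request:
carry_out(motion=[-0.002,0,0,0,0,0,0,-0.002,0,0,0,0,0,0,-0.002,0,0,0,0,0,0,-0.002,0,0,0,0,0,0,-0.002,0,0,0,0,0,0])

```text
time_s: 7.03
ee_pos: [0.442, 0.2227, 0.0593]
tool_rot: [[0.156, -0.988, -0.0], [-0.988, -0.156, -0.003], [0.003, 0.0, -1.0]]
force: [3.8, -6.0, 1.2]
finger_gap: 0.0001
finger_force: 3.4
```

Request:
carry_out(motion=[0,0,0,0,0,0,0,0,0,0,0,0,0,0,0,0,0,0,0,0,0,0,0,0,0,0,0,0,0,0,0,0,0,0,0])

```text
time_s: 7.45
ee_pos: [0.442, 0.2227, 0.0593]
tool_rot: [[0.156, -0.988, -0.0], [-0.988, -0.156, -0.003], [0.003, 0.0, -1.0]]
force: [3.2, -7.7, 1.1]
finger_gap: 0.0
finger_force: 3.4
```

Request:
carry_out(motion=[0,0,0,0,0,0,0,0,0,0,0,0,0,0,0,0,0,0,0,0,0,0,0,0,0,0,0,0,0,0,0,0,0,0,0])

```text
time_s: 7.87
ee_pos: [0.442, 0.2227, 0.0593]
tool_rot: [[0.156, -0.988, -0.0], [-0.988, -0.156, -0.003], [0.003, 0.001, -1.0]]
force: [3.5, -6.1, 1.2]
finger_gap: 0.0
finger_force: 3.4
```

```bash
python3 -c "
from h import *
go([-.1,.125,.12])"
```

```text
t 7.8667 local mm [-100.3   73.6   59.3] shift cm [-5.13 -0.06 -6.08] rot [ 0.001 -0.003  0.005] F [ 3.5 -6.1  1.2] gap 2.6830986614400132e-05
```

Scaled: -5.5 cm is -0.22, -3 cm is -0.12.

Request:
carry_out(motion=[0.032,0,0,0,0,0,0,0.032,0,0,0,0,0,0,0.032,0,-0.12,0,0,0,0,0.032,0,-0.22,0,0,0,0,0.032,0,-0.22,0,0,0,0])

```text
time_s: 8.28
ee_pos: [0.4458, 0.2183, 0.1193]
tool_rot: [[0.157, -0.988, 0.008], [-0.988, -0.157, 0.005], [-0.004, -0.008, -1.0]]
force: [0.8, 0.4, 0.6]
finger_gap: -0.0001
finger_force: 0.0
```

Scaled: -6 cm is -0.24, -4.5 cm is -0.18.

Request:
carry_out(motion=[-0.08,0,0,0,0,0,0,-0.18,0,0,0,0,0,0,-0.24,0,0,0,0,0,0,-0.24,0,0,0,0,0,0,-0.24,0,0,0,0,0,0])

```text
time_s: 8.7
ee_pos: [0.4333, 0.2762, 0.114]
tool_rot: [[0.158, -0.987, -0.0], [-0.987, -0.158, -0.0], [-0.0, 0.0, -1.0]]
force: [0.2, -0.1, -0.2]
finger_gap: -0.0
finger_force: 0.0
```

Run:
```python
from h import *
from plant import *
go([-.1,.125,.06])
for n in('top',):
    d=get_image(n);b=d['color'][130:290,140:360,::-1]
    cv2.imwrite('pics/t2.png',cv2.resize(b,None,fx=3.5,fy=3.5,interpolation=2))
```

```text
t 8.7 local mm [-100.8  127.8  114. ] shift cm [ 0.28 -0.08  5.4 ] rot [0.    0.    0.006] F [ 0.2 -0.1 -0.2] gap -1.4434255528837276e-05
```

View pics/t2.png

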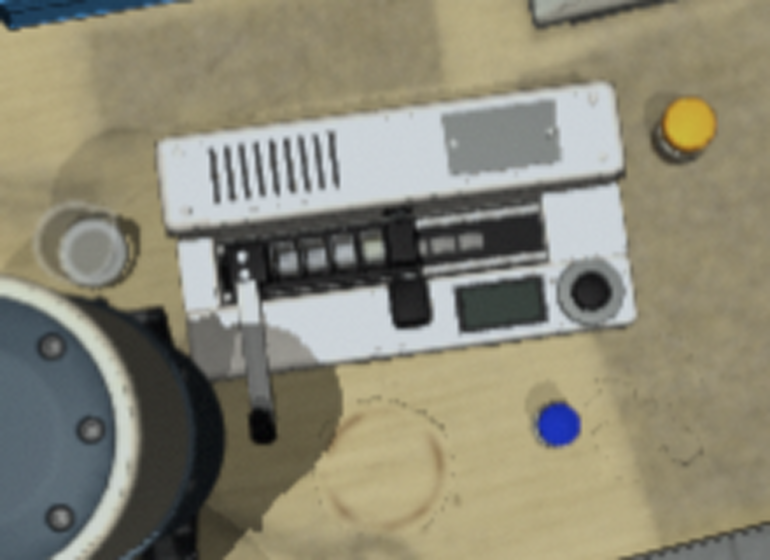

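The lever is at its left stop: the paddle moved from (321,417) to (262,425), about 32 mm, and the bystanders have not moved. Next I descend on its left.

Scaled: 5.4 cm is 0.216, 4.5 cm is 0.18.

Request:
carry_out(motion=[0,0,0.1,0,0,0,0,0,0,0.18,0,0,0,0,0,0,0.216,0,0,0,0,0,0,0.216,0,0,0,0,0,0,0.216,0,0,0,0])

```text
time_s: 9.17
ee_pos: [0.4339, 0.2751, 0.0606]
tool_rot: [[0.156, -0.988, 0.0], [-0.988, -0.156, -0.001], [0.001, 0.0, -1.0]]
force: [-0.6, 0.6, 0.2]
finger_gap: 0.0002
finger_force: 0.0
```

Scaled: 1.4 cm is 0.056, 1.2 cm is 0.048.

Request:
carry_out(motion=[0.012,0,0,0,0,0,0,0.024,0,0,0,0,0,0,0.036,0,0,0,0,0,0,0.048,0,0,0,0,0,0,0.056,0,0,0,0,0,0])

```text
time_s: 9.58
ee_pos: [0.436, 0.2614, 0.0607]
tool_rot: [[0.156, -0.988, 0.001], [-0.988, -0.156, 0.001], [-0.0, -0.001, -1.0]]
force: [-0.2, 0.3, 0.7]
finger_gap: -0.0002
finger_force: 0.0
```

Request:
carry_out(motion=[0.004,0,0,0,0,0,0,0.008,0,0,0,0,0,0,0.012,0,0,0,0,0,0,0.016,0,0,0,0,0,0,0.016,0,0,0,0,0,0])

```text
time_s: 10.0
ee_pos: [0.4365, 0.2577, 0.0603]
tool_rot: [[0.156, -0.988, -0.0], [-0.988, -0.156, -0.0], [0.0, 0.0, -1.0]]
force: [-0.3, 0.2, 0.8]
finger_gap: -0.0003
finger_force: 0.0
```

```bash
python3 -c "
from h import *
go([-.1,.105,.06])"
```

```text
t 10.0 local mm [-100.5  109.    60.3] shift cm [ 0.4  -0.05  0.03] rot [ 0.    -0.     0.005] F [-0.3  0.2  0.8] gap -0.00032305423359342816
```

Scaled: 0.2 cm is 0.008, 0.1 cm is 0.004.

Request:
carry_out(motion=[0.004,0,0,0,0,0,0,0.008,0,0,0,0,0,0,0.008,0,0,0,0,0,0])

```text
time_s: 10.25
ee_pos: [0.4368, 0.2557, 0.0603]
tool_rot: [[0.156, -0.988, -0.0], [-0.988, -0.156, -0.0], [0.0, 0.0, -1.0]]
force: [-1.0, 0.2, -0.6]
finger_gap: -0.0001
finger_force: 0.0
```

Scaled: 0.2 cm is 0.008, 0.1 cm is 0.004.

Request:
carry_out(motion=[0.004,0,0,0,0,0,0,0.008,0,0,0,0,0,0,0.008,0,0,0,0,0,0])

```text
time_s: 10.5
ee_pos: [0.4371, 0.2541, 0.0603]
tool_rot: [[0.156, -0.988, 0.0], [-0.988, -0.156, 0.001], [-0.001, -0.0, -1.0]]
force: [-0.9, 1.2, 0.1]
finger_gap: -0.0
finger_force: 0.7
```

Scaled: 0.2 cm is 0.008, 0.1 cm is 0.004.

Request:
carry_out(motion=[0.004,0,0,0,0,0,0,0.008,0,0,0,0,0,0,0.008,0,0,0,0,0,0])

```text
time_s: 10.75
ee_pos: [0.4373, 0.2531, 0.0603]
tool_rot: [[0.156, -0.988, 0.0], [-0.988, -0.156, 0.002], [-0.002, -0.001, -1.0]]
force: [-1.8, 5.2, -0.8]
finger_gap: 0.0002
finger_force: 2.4
```

Scaled: 0.5 cm is 0.02, 0.4 cm is 0.016.

Request:
carry_out(motion=[0.004,0,0,0,0,0,0,0.008,0,0,0,0,0,0,0.012,0,0,0,0,0,0,0.016,0,0,0,0,0,0,0.02,0,0,0,0,0,0])

```text
time_s: 11.17
ee_pos: [0.4379, 0.249, 0.0603]
tool_rot: [[0.156, -0.988, 0.0], [-0.988, -0.156, 0.004], [-0.004, -0.001, -1.0]]
force: [-1.3, 5.7, -2.6]
finger_gap: 0.0004
finger_force: 2.5
```

Request:
carry_out(motion=[0.004,0,0,0,0,0,0,0.008,0,0,0,0,0,0,0.012,0,0,0,0,0,0,0.016,0,0,0,0,0,0,0.02,0,0,0,0,0,0])

```text
time_s: 11.58
ee_pos: [0.439, 0.2414, 0.0603]
tool_rot: [[0.156, -0.988, -0.0], [-0.988, -0.156, -0.001], [0.001, 0.0, -1.0]]
force: [0.2, 0.0, 0.5]
finger_gap: 0.0003
finger_force: 0.0
```

Scaled: 0.5 cm is 0.02, 0.4 cm is 0.016.

Request:
carry_out(motion=[0.004,0,0,0,0,0,0,0.008,0,0,0,0,0,0,0.012,0,0,0,0,0,0,0.016,0,0,0,0,0,0,0.02,0,0,0,0,0,0])

```text
time_s: 12.0
ee_pos: [0.4397, 0.238, 0.0603]
tool_rot: [[0.156, -0.988, 0.0], [-0.988, -0.156, 0.002], [-0.002, -0.0, -1.0]]
force: [-3.2, 6.6, -0.5]
finger_gap: -0.0
finger_force: 3.2
```

Scaled: 0.5 cm is 0.02, 0.4 cm is 0.016.

Request:
carry_out(motion=[0.004,0,0,0,0,0,0,0.008,0,0,0,0,0,0,0.012,0,0,0,0,0,0,0.016,0,0,0,0,0,0,0.02,0,0,0,0,0,0])

```text
time_s: 12.42
ee_pos: [0.4402, 0.2344, 0.0604]
tool_rot: [[0.156, -0.988, 0.0], [-0.988, -0.156, 0.004], [-0.004, -0.001, -1.0]]
force: [-4.2, 9.8, 0.2]
finger_gap: -0.0003
finger_force: 4.7
```

Scaled: 0.5 cm is 0.02, 0.4 cm is 0.016.

Request:
carry_out(motion=[0.004,0,0,0,0,0,0,0.008,0,0,0,0,0,0,0.012,0,0,0,0,0,0,0.016,0,0,0,0,0,0,0.02,0,0,0,0,0,0])

```text
time_s: 12.83
ee_pos: [0.4413, 0.2266, 0.0602]
tool_rot: [[0.156, -0.988, -0.0], [-0.988, -0.156, -0.001], [0.001, 0.0, -1.0]]
force: [-0.2, 0.4, 0.7]
finger_gap: 0.0003
finger_force: 0.0
```

Request:
carry_out(motion=[0.004,0,0,0,0,0,0,0.008,0,0,0,0,0,0,0.012,0,0,0,0,0,0,0.016,0,0,0,0,0,0,0.02,0,0,0,0,0,0])

```text
time_s: 13.25
ee_pos: [0.4421, 0.2225, 0.0603]
tool_rot: [[0.156, -0.988, 0.0], [-0.988, -0.156, 0.001], [-0.001, -0.0, -1.0]]
force: [-1.6, 3.9, 0.2]
finger_gap: -0.0001
finger_force: 1.9
```

Scaled: 0.2 cm is 0.008, 0.1 cm is 0.004.

Request:
carry_out(motion=[0.004,0,0,0,0,0,0,0.008,0,0,0,0,0,0,0.008,0,0,0,0,0,0,0.008,0,0,0,0,0,0])

```text
time_s: 13.58
ee_pos: [0.4423, 0.2213, 0.0603]
tool_rot: [[0.156, -0.988, 0.0], [-0.988, -0.156, 0.002], [-0.002, -0.0, -1.0]]
force: [-1.6, 4.1, -0.8]
finger_gap: -0.0002
finger_force: 2.5
```

Scaled: 0.4 cm is 0.016, 0.3 cm is 0.012.

Request:
carry_out(motion=[0.004,0,0,0,0,0,0,0.008,0,0,0,0,0,0,0.012,0,0,0,0,0,0,0.016,0,0,0,0,0,0,0.016,0,0,0,0,0,0])

```text
time_s: 14.0
ee_pos: [0.4428, 0.2178, 0.0603]
tool_rot: [[0.156, -0.988, 0.0], [-0.988, -0.156, 0.003], [-0.003, -0.001, -1.0]]
force: [-2.6, 5.5, -0.1]
finger_gap: -0.0002
finger_force: 3.0
```

Request:
carry_out(motion=[0.004,0,0,0,0,0,0,0.006,0,0,0,0,0,0,0.006,0,0,0,0,0,0])

```text
time_s: 14.25
ee_pos: [0.4433, 0.2147, 0.0603]
tool_rot: [[0.157, -0.988, 0.0], [-0.988, -0.157, -0.0], [0.0, 0.0, -1.0]]
force: [-1.2, -0.5, -0.3]
finger_gap: -0.0003
finger_force: 0.2
```

Scaled: 0.1 cm is 0.004.

Request:
carry_out(motion=[0.004,0,0,0,0,0,0,0.004,0,0,0,0,0,0,0.004,0,0,0,0,0,0])

```text
time_s: 14.5
ee_pos: [0.4435, 0.2134, 0.0602]
tool_rot: [[0.156, -0.988, -0.0], [-0.988, -0.156, -0.001], [0.001, 0.0, -1.0]]
force: [-0.8, 0.5, 0.5]
finger_gap: -0.0002
finger_force: 0.0
```

Scaled: -6 cm is -0.24, -3 cm is -0.12.

Request:
carry_out(motion=[-0.032,0,0,0,0,0,0,-0.032,0,0,0,0,0,0,-0.032,0,-0.12,0,0,0,0,-0.032,0,-0.24,0,0,0,0,-0.032,0,-0.24,0,0,0,0])

```text
time_s: 14.92
ee_pos: [0.4453, 0.2238, 0.126]
tool_rot: [[0.158, -0.987, 0.009], [-0.987, -0.158, 0.005], [-0.003, -0.009, -1.0]]
force: [1.2, 1.1, 0.6]
finger_gap: 0.0002
finger_force: 0.0
```

Scaled: 12 cm is 0.48, 10 cm is 0.4.

Request:
carry_out(motion=[0.12,0,0,0,0,0,0,0.26,0,0,0,0,0,0,0.4,0,0,0,0,0,0,0.48,0,0,0,0,0,0,0.48,0,0,0,0,0,0])

```text
time_s: 15.33
ee_pos: [0.461, 0.1004, 0.1203]
tool_rot: [[0.154, -0.988, -0.0], [-0.988, -0.154, -0.001], [0.001, 0.0, -1.0]]
force: [-0.9, 0.5, -0.1]
finger_gap: -0.0006
finger_force: 0.0
```

Run:
```python
from h import *
from plant import *
go([-.048,-.098,.09])
d=get_image('top');b=d['color'][130:290,140:360,::-1]
cv2.imwrite('pics/t3.png',cv2.resize(b,None,fx=3.5,fy=3.5,interpolation=2))
```

```text
t 15.3333 local mm [-100.1  -50.2  120.3] shift cm [ 4.79 -5.2   3.03] rot [ 0.    -0.001  0.002] F [-0.9  0.5 -0.1] gap -0.0005501424383490454
```

View pics/t3.png

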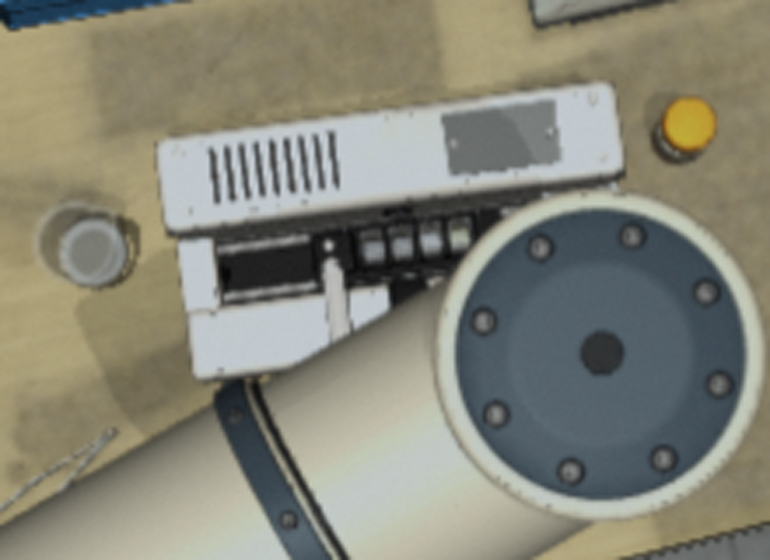

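The top view shows the bar moved right by one further detent (bar at (338,300), screw at (328,246)), so the third cell is seated. The beaker and reagent have not moved. Now the key.

Request:
carry_out(motion=[0.08,-0.08,0,0,0,0,0,0.16,-0.16,0,0,0,0,0,0.192,-0.208,0.04,0,0,0,0,0.192,-0.208,0.1,0,0,0,0,0.192,-0.208,0.1,0,0,0,0])

```text
time_s: 15.8
ee_pos: [0.5186, 0.0641, 0.0923]
tool_rot: [[0.155, -0.988, -0.005], [-0.988, -0.155, -0.001], [0.0, 0.005, -1.0]]
force: [-1.2, 0.6, -0.6]
finger_gap: -0.0002
finger_force: 0.0
```

Request:
carry_out(motion=[0,0,0,0,0,0,0,0,0,0,0,0,0,0])

```text
time_s: 15.97
ee_pos: [0.5199, 0.0647, 0.0959]
tool_rot: [[0.158, -0.988, 0.001], [-0.988, -0.158, -0.0], [0.0, -0.001, -1.0]]
force: [-0.6, 1.0, -0.6]
finger_gap: 0.0001
finger_force: 0.0
```

Run:
```python
from h import *
from plant import *
go([-.048,-.098,.061])
d=get_image('wrist');im=d['color'][:,:,::-1]
cv2.imwrite('pics/w4.png',cv2.resize(im[150:330,180:380],None,fx=3,fy=3))
d=get_image('scene');cv2.imwrite('pics/s4.png',cv2.resize(d['color'][120:290,170:390,::-1],None,fx=3.5,fy=3.5,interpolation=2))
```

```text
t 15.9667 local mm [-47.2 -94.5  95.9] shift cm [0.35 0.08 3.49] rot [-0.001 -0.     0.006] F [-0.6  1.  -0.6] gap 9.809214226955648e-05
```

View pics/w4.png

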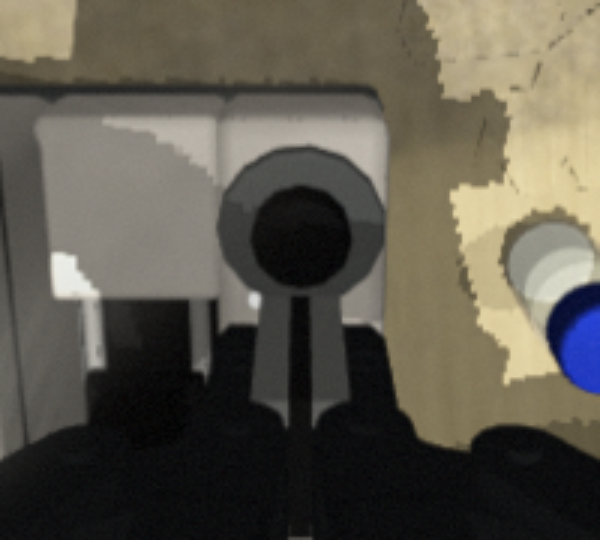

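View pics/s4.png

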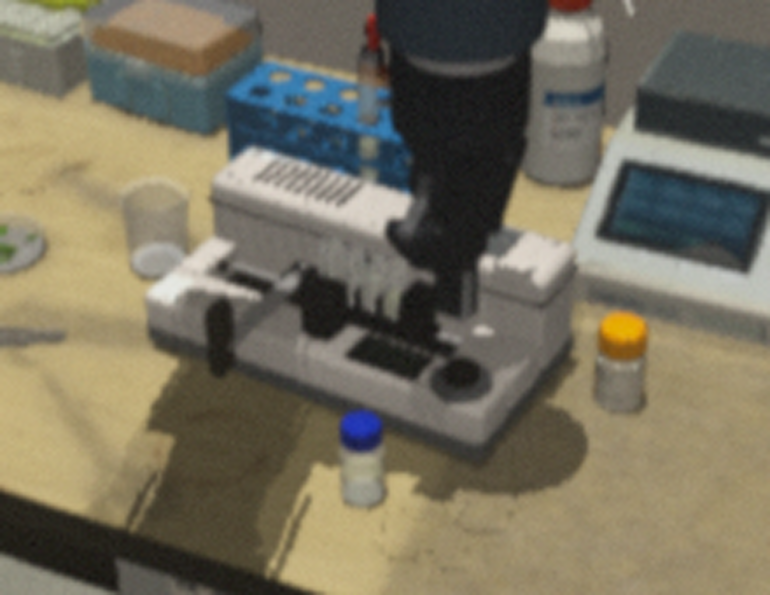

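The wrist view shows the key (300,235) centred laterally on the fingers (300); the scene view shows the lever in its new place and the vial, bottle and beaker standing. I check the tip's projection against the key.

Run:
```python
from h import *
from plant import *
e=np.array(sense()['ee_pos'])
print('tip scene',(proj('scene',e)[0]-OFF['scene'])*3.5,'landing',(proj('scene',[e[0],e[1],.059])[0]-OFF['scene'])*3.5)
d=get_image('wrist');K=np.array(d['intrinsics'])
C['wrist']=dict(xyz=d['xyz'],R=d['rotation'],f=K[0,0],c=(K[0,2],K[1,2]),k=d['dist_coeffs'][0])
w=lambda X:(proj('wrist',X)[0]-[180,150])*3
print('wrist tip',w(e),'landing',w([e[0],e[1],.059]))
uv=np.array([301,236])/3+[180,150]
r=least_squares(lambda p:proj('wrist',[p[0],p[1],.059])[0]-uv,[.52,.06]).x;print('key by wrist',r)
S=np.array(sense()['tool_rot']);print('shift cm',(np.r_[r,.061]-e)@S*100)
```

```text
tip scene [456.41727322 311.36612678] landing [455.61011467 361.67841207]
wrist tip [303.09485183 344.29341386] landing [302.70733241 262.03295837]
key by wrist [0.52140289 0.05891516]
shift cm [ 0.59265518 -0.03045828  3.53208122]
```

Scaled: 3 cm is 0.12, 0.55 cm is 0.022.

Request:
carry_out(motion=[0.012,0,0.02,0,0,0,0,0.022,0,0.06,0,0,0,0,0.022,0,0.1,0,0,0,0,0.022,0,0.12,0,0,0,0,0.022,0,0.12,0,0,0,0])

```text
time_s: 16.53
ee_pos: [0.5193, 0.058, 0.0632]
tool_rot: [[0.156, -0.988, -0.004], [-0.988, -0.156, -0.001], [0.001, 0.004, -1.0]]
force: [-0.3, 0.6, -0.2]
finger_gap: -0.0001
finger_force: 0.0
```

Scaled: 0.4 cm is 0.016, 0.3 cm is 0.012.

Request:
carry_out(motion=[0,0,0.004,0,0,0,0,0,0,0.008,0,0,0,0,0,0,0.012,0,0,0,0,0,0,0.016,0,0,0,0,0,0,0.016,0,0,0,0])

```text
time_s: 16.95
ee_pos: [0.5207, 0.0586, 0.0613]
tool_rot: [[0.156, -0.988, 0.0], [-0.988, -0.156, 0.0], [-0.0, -0.0, -1.0]]
force: [-0.0, 0.2, 0.4]
finger_gap: 0.0001
finger_force: 0.0
```

Scaled: 0.3 cm is 0.012, 0.2 cm is 0.008.

Request:
carry_out(motion=[0,0,0.004,0,0,0,0,0,0,0.008,0,0,0,0,0,0,0.012,0,0,0,0,0,0,0.012,0,0,0,0])

```text
time_s: 17.28
ee_pos: [0.5208, 0.0586, 0.0583]
tool_rot: [[0.156, -0.988, 0.0], [-0.988, -0.156, 0.0], [-0.0, -0.0, -1.0]]
force: [-0.4, -0.3, 1.4]
finger_gap: 0.0002
finger_force: 0.7
```

Contact at 58–59 mm as expected; now pressing down.

Scaled: 0.4 cm is 0.016, 0.3 cm is 0.012.

Request:
carry_out(motion=[0,0,0.004,0,0,0,0,0,0,0.008,0,0,0,0,0,0,0.012,0,0,0,0,0,0,0.016,0,0,0,0,0,0,0.016,0,0,0,0])

```text
time_s: 17.7
ee_pos: [0.5208, 0.0586, 0.0543]
tool_rot: [[0.156, -0.988, 0.0], [-0.988, -0.156, 0.0], [0.0, -0.0, -1.0]]
force: [-1.3, 0.2, 3.1]
finger_gap: 0.0001
finger_force: 1.8
```

Scaled: 0.15 cm is 0.006, 0.1 cm is 0.004.

Request:
carry_out(motion=[0,0,0.004,0,0,0,0,0,0,0.006,0,0,0,0,0,0,0.006,0,0,0,0])

```text
time_s: 17.95
ee_pos: [0.5209, 0.0586, 0.054]
tool_rot: [[0.157, -0.988, 0.001], [-0.988, -0.157, -0.0], [0.0, -0.001, -1.0]]
force: [-3.3, 0.5, 10.0]
finger_gap: 0.0
finger_force: 5.5
```

Scaled: 0.1 cm is 0.004.

Request:
carry_out(motion=[0,0,0.004,0,0,0,0,0,0,0.004,0,0,0,0,0,0,0.004,0,0,0,0])

```text
time_s: 18.2
ee_pos: [0.5209, 0.0585, 0.0538]
tool_rot: [[0.157, -0.988, 0.001], [-0.988, -0.157, -0.0], [0.0, -0.001, -1.0]]
force: [-6.4, 1.0, 18.2]
finger_gap: 0.0002
finger_force: 8.7
```

The key bottomed at 54 mm with the force rising steeply, so it is right down. I lift and clear.

Scaled: -8 cm is -0.32, -5 cm is -0.2.

Request:
carry_out(motion=[0,0,-0.012,0,0,0,0,0,0,-0.032,0,0,0,0,0,0,-0.08,0,0,0,0,0,0,-0.2,0,0,0,0,0,0,-0.32,0,0,0,0])

```text
time_s: 18.62
ee_pos: [0.5194, 0.0581, 0.1313]
tool_rot: [[0.156, -0.988, -0.004], [-0.988, -0.156, -0.001], [0.001, 0.004, -1.0]]
force: [2.0, 1.1, -0.2]
finger_gap: 0.0002
finger_force: 0.0
```

Request:
carry_out(motion=[0,0.08,-0.12,0,0,0,0,0,0.2,-0.16,0,0,0,0,0,0.36,-0.2,0,0,0,0,0,0.48,-0.2,0,0,0,0,0,0.48,-0.2,0,0,0,0])

```text
time_s: 19.03
ee_pos: [0.3978, 0.0387, 0.1822]
tool_rot: [[0.156, -0.988, -0.0], [-0.988, -0.156, 0.001], [-0.002, 0.0, -1.0]]
force: [-0.6, -0.4, -0.6]
finger_gap: -0.0003
finger_force: 0.0
```

Request:
carry_out(motion=[0,0,0,0,0,0,0,0,0,0,0,0,0,0,0,0,0,0,0,0,0])

```text
time_s: 19.28
ee_pos: [0.4027, 0.0399, 0.1815]
tool_rot: [[0.156, -0.988, -0.0], [-0.988, -0.156, -0.0], [0.0, 0.001, -1.0]]
force: [0.8, 0.1, -0.2]
finger_gap: -0.0002
finger_force: 0.0
```

Run:
```python
from h import *
from plant import *
d=get_image('scene');cv2.imwrite('pics/s5.png',cv2.resize(d['color'][120:290,170:390,::-1],None,fx=3.5,fy=3.5,interpolation=2))
```

```text
(no output)
```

View pics/s5.png

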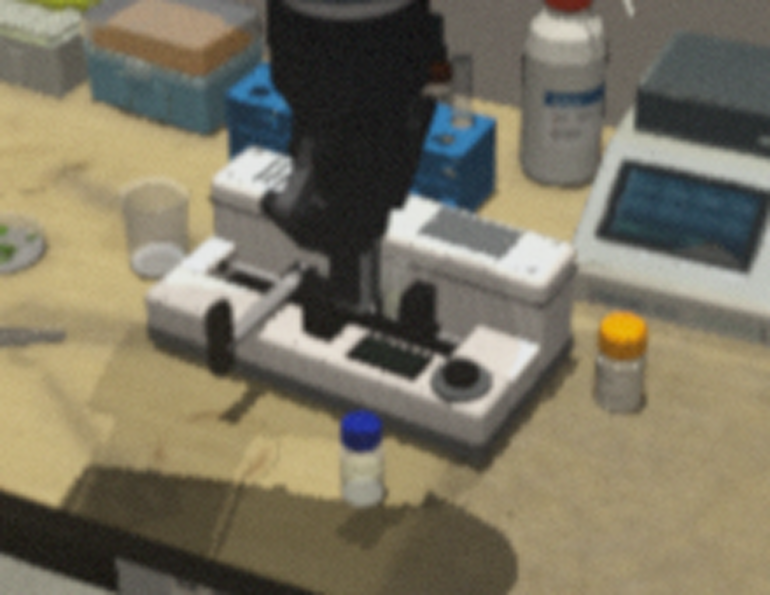

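The final view shows the lever still at (219,335) in the third place, the key up at (463,373), and the vial, bottle and beaker standing; the gripper is clear.

```bash
python3 -c "
from plant import *
print(finish_job())"
```

```text
the job is handed in; nothing more can be done
None
```

The job is handed in at about 19 s: I held the lever at the left stop for the dark zero, clicked it right to the third place by feel, then pressed the read key right down and let it come up; the vial, bottle and beaker were still standing in the last picture.

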